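# Latch the bobbin winder's service hatch

## Robot

A 6-joint arm with a two-finger parallel gripper is mounted at the origin on the work surface. World frame = base frame: x ahead of the robot, y to its left, z up, the work surface at z = 0. Lengths are in m, angles in rad, forces in N, time in s.
With the tool pointing down it reaches from about 0.375 to 0.975 m from the base axis. Payload 3.8 kg.
Tool frame: the origin (TCP) lies on the centre line of the jaws, within the pads' length; the fingertips stand 14 mm ahead of it and the grasp point (between the pads) lies 5 mm behind it; z points along the fingers, y is the line along which they close (so a half turn about z gives the same grasp; the last joint's range is limited). The gripper opens to 85 mm and grips with 20 to 120 N. Pads are 22 mm wide; open, the fingers measure 114 mm over their backs; the gripper's body (76 mm by 85 mm) begins 54 mm behind the grasp point. The pads swing forward as they close: fully open they stand 13 mm farther back than shut.
Start: joints at [-0.037, 0.264, 1.604, -0, 1.274, -0.037], TCP at [0.675, -0, 0.245] pointing down, gripper open.
Joint ranges: [-2.63, 2.63], [-0.94, 2.18], [0.31, 2.57], [-1.31, 4.45], [0, 2.66], [-2.55, 2.55]. Speed limits (rad/s): [2.57, 2.57, 3.14, 3.14, 3.14, 3.14].

## Interface

Orientations are given as a unit quaternion [w, x, y, z].
In Python, from station import r gives the robot as it stands. The module is installed in compiled form; this text tells all that it offers.
- The arm moves only by the tool send_rows, never from a script. Its argument "deltas" is a list of rows, each a list of 4 numbers: the shift along the tool's x, y, z in units of 200 mm (1.0 is 200 mm), then the turn about the tool's z in units of 30 degrees (1.0 is 30 degrees). In form: [[tx, ty, tz, yaw], ...]. A call has 1 to 5 rows; each row is the pose to reach, as a shift and turn from the pose commanded when the call began, along the tool's axes at that moment; what a row does not reach only later rows make up. A row lasts 1/8 s, in which the tool goes at most 62.5 mm and 10.7 degrees, less where a joint would pass 70% of its speed; a pose out of reach is approached as far as the arm can. A call with a number of a shift or a turn outside -1 to 1 is refused whole. A call with a gripper value outside its range is refused whole. "hand" is the closure, from 0 (fully open) to 1 (shut), set as the call begins (left out, the last holds). The fingers move at their own pace and stop on an object; "force" is the grip in N (left out, the last holds). Time passes only in rows, so rows that repeat a pose let the fingers close. It gives the time, the measured TCP pose, the force, the opening and the grip force at its end, in the units of the state.
- r.read_state(): the state, without advancing time (a new reading comes with each control period).
- r.read_camera(name): name is "scene" or "side" or "wrist"; returns (picture, depth): 480x640x3 uint8, blue, green, red; 480x640 float32, m along the optical axis (not along the pixel's ray), 0 where there is no reading.
- r.get_calibration(name): a dict with "K" (3x3 intrinsics, pixels), "eye" and "rotation" of the camera in the world; the wrist camera has in their place "T_tool_cam" (4x4, takes a point from camera to tool coordinates, whose origin is the TCP and whose axes are the flange's). Camera axes: x right, y down, z forward; pixel columns grow to the right and rows downward; lengths in m; the calibration is good to about 2 mm. A picture is of the moment at which its call begins: read the wrist's pose just before it. get_calibration takes no time and is no camera call.
- r.hand_in(): hands the job in; it is judged then, once.
The state is a dict: "t": time; "qpos": joint angles; "joint_vel": joint speeds; "joint_efforts": joint torques, N m; "eef_pos": TCP position; "ee_rot": TCP orientation; "contact_force": force on the tool from outside, world axes, zero at the start; "moment": the same for the moment, N m; "grip_width": finger opening in m; "grasp_force": force on a finger pad.
Only numpy, scipy, OpenCV 4.12 (cv2) and the standard library are available. Lean on these libraries where they do the work, as an engineer would, in place of code of your own. Each camera call takes 0.05 s, during which the arm holds its last target. There are 200 camera calls.

## Task

The pink service hatch of the bobbin winder has been left open. Swing it down onto its rubber gasket, then gently press it home and turn the black wing knob clockwise, about a quarter turn, until its hidden tongue is fully behind the front frame edge and holds the hatch shut. Do not ram the hatch onto its frame or force or tug at the knob, leave the things lying around alone, and let go at the end.

Things in the scene. Friction and masses are not known exactly. Their poses are not given: they have to be found in the camera images.
- winder: Cream drive box, 240 mm (x) by 260 mm (y), 100 mm high, fixed, open on top inside a grey frame, with a winding head 70 mm wide and 110 mm high on its left (+y) side. Origin at the centre of its underside; x points away from the robot, from the front frame edge to the hinge side; z up.
- hatch_hinge (a point): Middle of the hinge line, level with the hatch's underside, 105 mm to +x of the box's origin and 104 mm up. Axes turn with the hatch; shut, they are the box's. From here the hatch reaches 215 mm to its -x (free edge, nearest the robot when shut) and 118 mm to either side; it is 6 mm thick.
- hatch_edge (a point): Point on the hatch's outer face near its free edge, 190 mm from the hinge line, 70 mm to the left (+y) of the middle: a free place to push the hatch down. Axes as hatch_hinge.
- hatch (a joint): Hatch angle, rad: 0 level and about shut, grows as the free edge swings up and away from the robot. Starts at 0.35 to 0.8; stays where left (stiff hinge, 0.5 N m). Meets the gasket near 0.02 (-0.02 to 0.06). On the knob about 11 N downward presses it far enough for the tongue to pass and about 16 N reaches the hard stop; the depth differs by 7 mm either way, so feel it.
- knob (a joint): Wing knob angle, rad, grows clockwise from above. 0: wing along the free edge, tongue to the right (-y). 1.57: tongue points to the front frame edge (-x) and reaches 16 mm behind it. End stop 1.62. Starts at 0 to 0.35. If the hatch is not pressed far enough the tongue strikes the edge at about 0.6 and is blocked.
- knob_grip (a point): Middle of the black wing, on the knob's axis, 160 mm from the hinge line, 26 mm above the hatch's outer face. Wing 46 mm long, 12 mm thick, from 5 to 38 mm above the hatch, on a round skirt 64 mm across, 5 mm high, that turns with it; fingertips may press on it. Axes: y along the wing, -y to the tongue side (yellow mark), z out of the hatch.
- tongue_tip (a point): Tip of the steel tongue, a flat bar 10 mm wide and 8 mm thick under the hatch, turns with the knob, reaches 44 mm from its axis; its top is 13 mm below the hatch's underside. Axes as knob_grip. Hidden when shut. The front frame edge it goes behind is 9 mm thick and begins 28 mm from the knob's axis.
- hatch_rim (a point): Middle of the white strip under the hatch's free edge, 30 by 214 mm, flush with the underside. It meets the black rubber gasket on the front frame edge, 8 mm high, 2 N per mm: the tongue passes at 4 mm squeeze (8 N), hard stops at 6 mm (12 N). Frame and gasket together sit up to 7 mm higher or lower, not told.
- thread_cone: Pink cone of thread standing on the table, 60 mm across, 115 mm high; origin at the centre of its foot. Leave alone.
- bobbin: Small pink bobbin, 26 mm across, 13 mm high, on the table; origin at the centre of its underside. Leave alone.
- pin_tin: Round blue pin tin, 72 mm across, 22 mm high; origin at the centre of its underside. Leave alone.
- rotary_cutter: Yellow rotary cutter lying flat, 175 mm long, 22 mm high; origin on the table under its middle. Leave alone.

How it is judged:
By the outcome, as a careful person would: the job done as asked, in the order asked, and still so for the second after the job is handed in, with the robot touching nothing.
It also fails if it takes over 61 s, if anything falls off the work surface, if the arm or the gripper's body presses on something with over 40 N, if the wrist force passes 120 N, or if a joint passes its speed limit or range.

## Working session

There is one attempt and no reset: what is moved stays moved. The work goes in short steps, Python scripts to look and compute and a tool call to move; the robot and the scene stay as the last step left them, time stands still between calls to the robot, and variables do not carry over. Pictures are saved under pics/ and viewed, at most 10 in all, crops included, and the job is handed in when it is done.

Besides the shell and the picture viewer there is one more tool, called after ">>>" as name([rows], argument=value, ...), one row to a line, values as JSON. send_rows: Moves the arm, as the interface text tells. Shifts and turns lie within -1 to 1; 1 stands for 200 mm of shift or 30 degrees of turn. Its arguments: {"type":"object","properties":{"deltas":{"type":"array","items":{"type":"array","items":{"type":"number","minimum":-1,"maximum":1}}},"hand":{"type":"number"},"force":{"type":"number"}},"required":["deltas"]}

```bash
mkdir -p pics; cat > h.py <<'E'
from station import r
import numpy as np, cv2
np.set_printoptions(precision=4,suppress=True)
def snap(n):
    s=r.read_state(); im,d=r.read_camera(n); c=r.get_calibration(n)
    K=np.array(c["K"])
    if n=="wrist":
        from scipy.spatial.transform import Rotation as R
        q=s["ee_rot"]; T=np.eye(4); T[:3,:3]=R.from_quat([q[1],q[2],q[3],q[0]]).as_matrix(); T[:3,3]=s["eef_pos"]
        M=T@np.array(c["T_tool_cam"]); Rm,e=M[:3,:3],M[:3,3]
    else: Rm,e=np.array(c["rotation"]),np.array(c["eye"])
    v,u=np.mgrid[0:480,0:640]
    P=np.stack([(u-K[0,2])/K[0,0]*d,(v-K[1,2])/K[1,1]*d,d],-1)@Rm.T+e
    P[d==0]=np.nan
    return im,d,P
E
python3 - <<'E'
from h import *
out=[]
for n in ["scene","side","wrist"]:
    im,d,P=snap(n); np.savez(f"/tmp/{n}.npz",im=im,d=d,P=P); out.append(im)
    print(n,(d>0).mean(), r.get_calibration(n))
cv2.imwrite("pics/a.png",out[0]);cv2.imwrite("pics/b.png",out[1]);cv2.imwrite("pics/c.png",out[2])
print(r.read_state())
E
```

```text
Traceback (most recent call last):
  File "h.py", line 13, in snap
    P=np.stack([(u-K[0,2])/K[0,0]*d,(v-K[1,2])/K[1,1]*d,d],-1)@Rm.T+e
      ~~~~~~~~~~~~~~~~~~~~~~~~~~~~~~~~~~~~~~~~~~~~~~~~~~~~~~~~^~~~~
ValueError: matmul: Input operand 1 has a mismatch in its core dimension 0, with gufunc signature (n?,k),(k,m?)->(n?,m?) (size 4 is different from 3)
```

Rotation is a quaternion.

```bash
cat > h.py <<'E'
from station import r
import numpy as np, cv2
from scipy.spatial.transform import Rotation as R
np.set_printoptions(precision=4,suppress=True)
def rot(q): return R.from_quat(q,scalar_first=True).as_matrix()
def snap(n):
    s=r.read_state(); im,d=r.read_camera(n); c=r.get_calibration(n)
    K=np.array(c["K"])
    if n=="wrist":
        T=np.eye(4); T[:3,:3]=rot(s["ee_rot"]); T[:3,3]=s["eef_pos"]
        M=T@np.array(c["T_tool_cam"]); Rm,e=M[:3,:3],M[:3,3]
    else: Rm,e=rot(c["rotation"]),np.array(c["eye"])
    v,u=np.mgrid[0:480,0:640]
    P=np.stack([(u-K[0,2])/K[0,0]*d,(v-K[1,2])/K[1,1]*d,d],-1)@Rm.T+e
    P[d==0]=np.nan
    return im,d,P
E
python3 - <<'E'
from h import *
out=[]
for n in ["scene","side","wrist"]:
    im,d,P=snap(n); np.savez(f"/tmp/{n}.npz",im=im,d=d,P=P); out.append(im)
    print(n,(d>0).mean(), r.get_calibration(n))
cv2.imwrite("pics/a.png",out[0]);cv2.imwrite("pics/b.png",out[1]);cv2.imwrite("pics/c.png",out[2])
print(r.read_state())
E
```

```text
scene 0.9958365885416667 {'K': array([[519.6653,   0.    , 321.6874],
       [  0.    , 519.6653, 232.9675],
       [  0.    ,   0.    ,   1.    ]]), 'eye': array([0.9078, 0.6053, 1.0961]), 'rotation': array([-0.0842,  0.3077,  0.9096, -0.266 ])}
side 0.9957194010416667 {'K': array([[526.2163,   0.    , 324.4986],
       [  0.    , 526.2163, 246.944 ],
       [  0.    ,   0.    ,   1.    ]]), 'eye': array([ 0.2634, -0.5899,  0.9647]), 'rotation': array([-0.3424,  0.9208, -0.1757,  0.0639])}
wrist 0.995947265625 {'K': array([[421.1522,   0.    , 325.351 ],
       [  0.    , 421.1522, 231.1367],
       [  0.    ,   0.    ,   1.    ]]), 'T_tool_cam': array([[-0.0009, -0.9542, -0.2991,  0.0765],
       [ 1.    , -0.0008, -0.0005, -0.0013],
       [ 0.0002, -0.2991,  0.9542, -0.128 ],
       [ 0.    ,  0.    ,  0.    ,  1.    ]])}
{'t': 0.2, 'qpos': array([-0.0369,  0.2645,  1.6049,  0.    ,  1.2737, -0.0369]), 'joint_vel': array([-0.0016, -0.0022, -0.004 , -0.0014,  0.0006,  0.0003]), 'joint_efforts': array([  0.0008, -51.5191, -36.7437,   0.0001,   0.009 ,  -0.    ]), 'eef_pos': array([0.6746, 0.    , 0.2444]), 'ee_rot': array([-0.0005,  0.7071,  0.7071, -0.0005]), 'contact_force': array([0.6664, 0.404 , 0.1387]), 'moment': array([-0.002 , -0.016 , -0.0302]), 'grasp_force': 0.0, 'grip_width': 0.08555290985311782}
```

View pics/a.png

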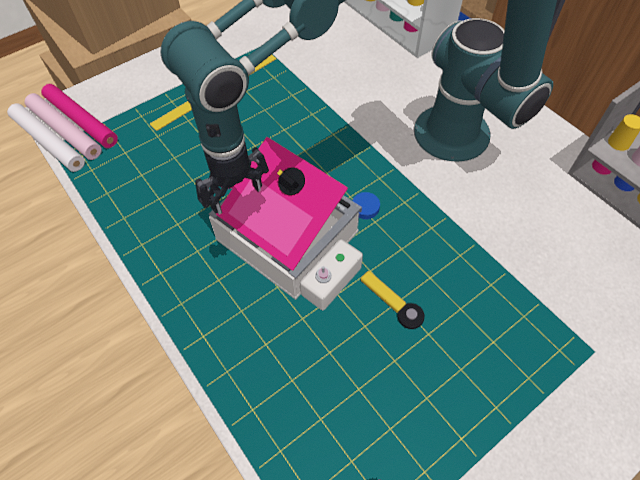

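View pics/b.png

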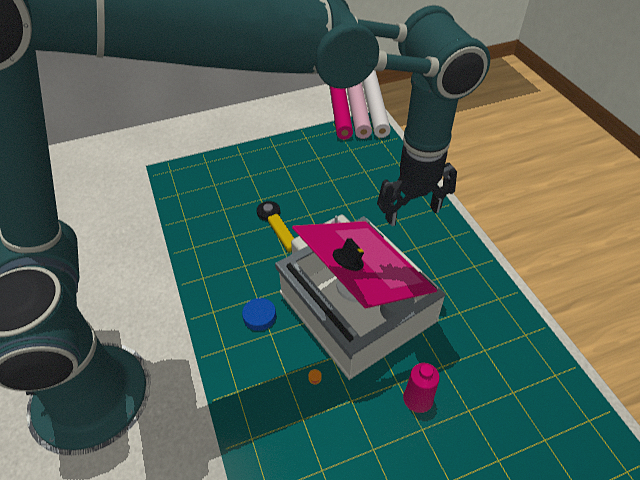

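The scene view shows the hatch open, with the knob at about (291,181). In the side view the knob is at (350,253) and the front frame and gasket run from (290,265) to (350,340). Next I'll fit the hatch plane and outline.

```bash
cat > fit.py <<'E'
from h import *
def fit(names,load=False):
    pts=[];blk=[]
    for n in names:
        if load: z=np.load(f"/tmp/{n}.npz"); im,P=z["im"],z["P"]
        else: im,d,P=snap(n)
        hsv=cv2.cvtColor(im,cv2.COLOR_BGR2HSV)
        ok=np.isfinite(P[...,2])&(abs(P[...,0]-.6)<.35)&(abs(P[...,1])<.35)
        m=ok&(hsv[...,0]>155)&(hsv[...,0]<176)&(hsv[...,1]>120)&(P[...,2]>.09)&(P[...,2]<.35)
        k,l,st,_=cv2.connectedComponentsWithStats(m.astype(np.uint8)); i=1+st[1:,4].argmax()
        m=cv2.erode((l==i).astype(np.uint8),np.ones((3,3)))>0
        p=P[m]; pts.append(p); c=p.mean(0); _,_,V=np.linalg.svd(p-c,full_matrices=False); nn=V[2]*np.sign(V[2][2])
        print(n,len(p),"c",c,"n",nn,"res",np.std((p-c)@nn),"tilt",np.arccos(nn[2]))
        b=ok&(hsv[...,2]<60)
        blk.append(P[b])
    p=np.concatenate(pts); c=p.mean(0); _,_,V=np.linalg.svd(p-c,full_matrices=False); n=V[2]*np.sign(V[2][2])
    return p,c,n,np.concatenate(blk)
if __name__=="__main__":
    p,c,n,b=fit(["scene","side"],True)
    ang=np.arccos(n[2]); 
    # hatch frame: x away from robot & up, n tilts toward -x
    ex=-np.array([n[0],n[1],0]);ex/=np.linalg.norm(ex); yaw=np.arctan2(ex[1],ex[0])
    ey=np.cross([0,0,1],ex); hx=np.cross(ey,n)
    print("tilt",ang,"yaw from normal",yaw)
    uv=np.stack([(p-c)@hx,(p-c)@ey],1).astype(np.float32)
    print("uv pct",np.percentile(uv,[.2,99.8],axis=0)); print(cv2.minAreaRect(uv))
    h=(b-c)@n; q=np.stack([(b-c)@hx,(b-c)@ey,h],1)
    s=q[(abs(q[:,0])<.13)&(abs(q[:,1])<.13)&(h>.008)&(h<.05)]
    np.savez("/tmp/k.npz",s=s,c=c,n=n,hx=hx,ey=ey)
    print(len(s),np.median(s,0),np.percentile(s,[1,99],axis=0))
    t=s[s[:,2]>.025]; print("wing",len(t),t.mean(0),cv2.minAreaRect(t[:,:2].astype(np.float32)))
    print("wing world",c+t.mean(0)@np.stack([hx,ey,n]))
E
python3 fit.py
```

```text
scene 7063 c [0.5834 0.0153 0.1576] n [0.4524 0.1109 0.8849] res 0.0020381986648628347 tilt 0.48451923497631144
side 5012 c [ 0.5771 -0.0153  0.1647] n [0.4525 0.1077 0.8852] res 0.0010290114063463273 tilt 0.48383099107942085
tilt 0.4842549304180254 yaw from normal -2.903938968862164
uv pct [[-0.1034 -0.1129]
 [ 0.1069  0.1192]]
((0.002121374011039734, 0.0025324150919914246), (0.2360609769821167, 0.21351440250873566), 89.75830078125)
483 [0.0562 0.0017 0.0253] [[ 0.0339 -0.0214  0.0082]
 [ 0.0731  0.0255  0.0406]]
wing 245 [0.0544 0.0008 0.0342] ((0.05326361581683159, 0.002297012135386467), (0.047792185097932816, 0.014427539892494678), 86.52985382080078)
wing world [ 0.5497 -0.0058  0.2161]
```

View pics/c.png

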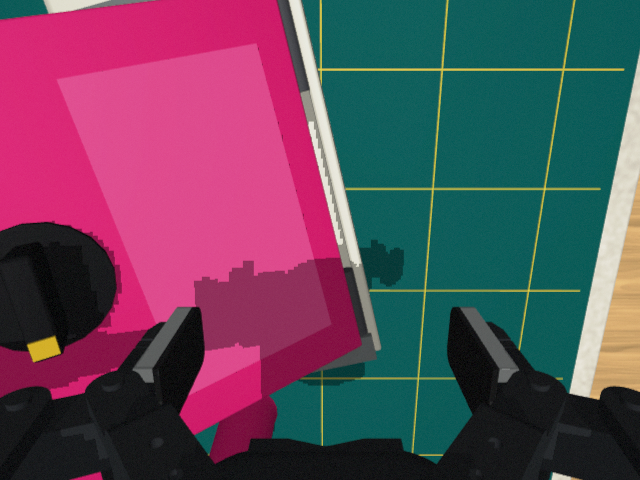

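The wrist view shows the knob at about (40,285) with its yellow mark at (43,348), and a clear area on the hatch face. The fit gives a tilt of 0.484 rad and a box yaw of about 0.238 rad. Now the box frame and the push-down arc.

```bash
cat > geo.py <<'E'
from h import *
z=np.load("/tmp/k.npz"); c,n,hx,ey=z["c"],z["n"],z["hx"],z["ey"]
H=c+(0.1085-0.215)*hx+0.0028*ey-0.006*n   # hinge, underside
yaw=0.2377; X=np.array([np.cos(yaw),np.sin(yaw),0]);Y=np.array([-np.sin(yaw),np.cos(yaw),0]);Z=np.array([0,0,1.])
def hp(th,x,y,zz): # hatch-frame point at angle th
    return H+x*(np.cos(th)*X-np.sin(th)*Z)+y*Y+zz*(np.sin(th)*X+np.cos(th)*Z)
def delta(target):
    s=r.read_state(); return rot(s["ee_rot"]).T@(np.array(target)-s["eef_pos"])/0.2
E
python3 - <<'E'
from geo import *
print("H",H,"knob shut",hp(0,-.16,0,.032))
for th in [.484,.4,.3,.2,.1,.05,0]:
    e=hp(th,-.19,.07,.006); print(th,"tip",e,"TCPdelta(units)",delta(e+[0,0,.014]))
s=z["s"]; t=s[s[:,2]>.02]; 
k=hp(.484,-.16,0,.032);print("knob pred",k,"edges tilt")
im=np.load("/tmp/wrist.npz"); hsv=cv2.cvtColor(im["im"],cv2.COLOR_BGR2HSV)
m=(hsv[...,0]>20)&(hsv[...,0]<35)&(hsv[...,1]>150)&(im["P"][...,2]>.15); y=np.nanmean(im["P"][m],0); v=y-k
print("yellow",m.sum(),y,"rel X,Y",v@(np.cos(.484)*X-np.sin(.484)*Z),v@Y)
E
```

```text
H [0.6703 0.0214 0.1056] knob shut [ 0.5148 -0.0163  0.1376]
0.484 tip [0.4931 0.0505 0.1994] TCPdelta(units) [ 0.2524 -0.907   0.1567]
0.4 tip [0.486  0.0488 0.1852] TCPdelta(units) [ 0.2438 -0.9423  0.2277]
0.3 tip [0.4792 0.0471 0.1675] TCPdelta(units) [ 0.2355 -0.9765  0.316 ]
0.2 tip [0.474  0.0459 0.1493] TCPdelta(units) [ 0.2292 -1.002   0.4073]
0.1 tip [0.4707 0.045  0.1306] TCPdelta(units) [ 0.2252 -1.0186  0.5007]
0.05 tip [0.4697 0.0448 0.1211] TCPdelta(units) [ 0.224  -1.0234  0.548 ]
0 tip [0.4692 0.0447 0.1116] TCPdelta(units) [ 0.2234 -1.026   0.5954]
knob pred [ 0.5472 -0.0085  0.2084] edges tilt
yellow 633 [ 0.558  -0.0219  0.2201] rel X,Y 0.0010468848923710725 -0.015649748381379166
```

>>> send_rows([
  [0,0,-0.25,-0.1],
  [0.12,-0.2,-0.3,-0.454],
  [0.25,-0.5,-0.3,-0.454],
  [0.25,-0.8,-0.25,-0.454],
  [0.25,-0.92,-0.1,-0.454],
], hand=1, force=20)

```text
t: 0.82
eef_pos: [0.4894, 0.0505, 0.2667]
ee_rot: [0.001, 0.618, 0.786, 0.001]
contact_force: [0.0, 0.1, 0.0]
grip_width: -0.0002
grasp_force: 0.0
```

>>> send_rows([
  [0,0,0,0],
  [0,0,0,0],
  [0,0,0,0],
])

```text
t: 1.2
eef_pos: [0.4933, 0.0499, 0.267]
ee_rot: [0.001, 0.618, 0.786, 0.001]
contact_force: [-0.6, 0.2, 0.2]
grip_width: -0.0
grasp_force: 0.0
```

```bash
python3 - <<'E'
from geo import *
s=r.read_state(); print(s["eef_pos"],s["t"],s["grip_width"],s["qpos"],s["contact_force"]); print(rot(s["ee_rot"]))
for th in [.484,.4,.3,.2,.1,.05,0]:
    print(th,delta(hp(th,-.19,.07,.006)+[0,0,.014]))
E
```

```text
[0.4933 0.0499 0.267 ] 1.2 -3.740725707159716e-05 [ 0.0506 -0.0952  1.9515  0.      1.2823 -0.1867] [-0.5904  0.1811  0.2275]
[[-0.2351  0.972   0.003 ]
 [ 0.972   0.2351  0.0002]
 [-0.0005  0.0029 -1.    ]]
0.484 [ 0.003  -0.001   0.2681]
0.4 [ 0.0031 -0.0376  0.339 ]
0.3 [ 0.0031 -0.0733  0.4271]
0.2 [ 0.0032 -0.0999  0.5183]
0.1 [ 0.0032 -0.1174  0.6117]
0.05 [ 0.0032 -0.1225  0.6589]
0 [ 0.0032 -0.1254  0.7064]
```

>>> send_rows([
  [0,0,0.1,0],
  [0,0,0.2,0],
  [0,0,0.24,0],
  [0,0,0.26,0],
  [0,-0.005,0.28,0],
])

```text
t: 1.82
eef_pos: [0.4911, 0.0498, 0.2102]
ee_rot: [0.001, 0.618, 0.786, 0.001]
contact_force: [-0.1, -0.3, 1.1]
grip_width: -0.0002
grasp_force: 0.5
```

>>> send_rows([
  [0,-0.01,0.02,0],
  [0,-0.018,0.04,0],
  [0,-0.028,0.06,0],
  [0,-0.036,0.08,0],
  [0,-0.045,0.1,0],
])

```text
t: 2.45
eef_pos: [0.4812, 0.0477, 0.189]
ee_rot: [0.0, 0.618, 0.786, 0.0]
contact_force: [0.5, -0.5, 0.3]
grip_width: 0.0004
grasp_force: 0.4
```

>>> send_rows([
  [0,-0.014,0.03,0],
  [0,-0.025,0.06,0],
  [0,-0.035,0.09,0],
  [0,-0.044,0.12,0],
  [0,-0.05,0.14,0],
])

```text
t: 3.08
eef_pos: [0.4712, 0.0453, 0.1607]
ee_rot: [-0.0, 0.618, 0.786, -0.0]
contact_force: [0.1, -0.3, 1.1]
grip_width: -0.0001
grasp_force: 0.4
```

>>> send_rows([
  [0,-0.005,0.015,0],
  [0,-0.008,0.03,0],
  [0,-0.011,0.045,0],
  [0,-0.014,0.06,0],
  [0,-0.016,0.07,0],
])

```text
t: 3.7
eef_pos: [0.4685, 0.0445, 0.1471]
ee_rot: [0.0, 0.618, 0.786, 0.0]
contact_force: [0.4, 0.4, 1.5]
grip_width: -0.0
grasp_force: 0.4
```

```bash
python3 - <<'E'
from fit import *
s=r.read_state(); print(s["eef_pos"],s["contact_force"])
fit(["side","scene"])
E
```

```text
[0.4685 0.0445 0.1471] [0.4045 0.4235 1.5105]
side 7246 c [ 0.5732 -0.0199  0.1227] n [0.1078 0.025  0.9939] res 0.001520076183499371 tilt 0.11084285370873113
scene 6575 c [0.5804 0.0045 0.1215] n [0.1073 0.0269 0.9939] res 0.002040384020357962 tilt 0.11082417412151084
```

>>> send_rows([
  [0,0,0.01,0],
  [0,-0.002,0.02,0],
  [0,-0.003,0.03,0],
  [0,-0.004,0.04,0],
])

```text
t: 4.3
eef_pos: [0.4676, 0.0443, 0.1391]
ee_rot: [-0.0, 0.618, 0.786, -0.0]
contact_force: [-0.3, 0.2, 1.4]
grip_width: 0.0003
grasp_force: 0.4
```

>>> send_rows([
  [0,0,0.008,0],
  [0,-0.001,0.016,0],
  [0,-0.001,0.016,0],
])

```text
t: 4.68
eef_pos: [0.4674, 0.0443, 0.1359]
ee_rot: [-0.0, 0.618, 0.786, -0.0]
contact_force: [0.1, 0.1, -0.6]
grip_width: -0.0004
grasp_force: 0.0
```

>>> send_rows([
  [0,0,0.008,0],
  [0,-0.001,0.016,0],
  [0,-0.001,0.016,0],
])

```text
t: 5.05
eef_pos: [0.4674, 0.0443, 0.133]
ee_rot: [0.0, 0.618, 0.786, 0.0]
contact_force: [0.2, 0.1, 0.7]
grip_width: 0.0004
grasp_force: 0.7
```

>>> send_rows([
  [0,0,0.006,0],
  [0,0,0.012,0],
  [0,0,0.012,0],
])

```text
t: 5.42
eef_pos: [0.4674, 0.0443, 0.131]
ee_rot: [0.0, 0.618, 0.786, 0.0]
contact_force: [-3.0, 0.1, 5.1]
grip_width: 0.0005
grasp_force: 2.8
```

>>> send_rows([
  [0,0,0.006,0],
  [0,0,0.012,0],
  [0,0,0.012,0],
])

```text
t: 5.8
eef_pos: [0.4673, 0.0443, 0.1291]
ee_rot: [-0.0, 0.618, 0.786, -0.0]
contact_force: [-4.1, -0.9, 9.5]
grip_width: 0.0002
grasp_force: 4.7
```

>>> send_rows([
  [0,0,0.006,0],
  [0,0,0.01,0],
  [0,0,0.01,0],
])

```text
t: 6.18
eef_pos: [0.4673, 0.0442, 0.1286]
ee_rot: [-0.0, 0.618, 0.786, -0.0]
contact_force: [-8.1, 0.0, 19.7]
grip_width: 0.0001
grasp_force: 9.8
```

>>> send_rows([
  [0,0,-0.02,0],
  [0,0,-0.1,0],
  [0,0,-0.25,0],
  [-0.05,0,-0.4,0],
  [-0.15,0,-0.5,0],
], hand=0)

```text
t: 6.8
eef_pos: [0.4745, 0.0152, 0.2279]
ee_rot: [0.0, 0.618, 0.786, 0.0]
contact_force: [-0.0, 1.2, 0.3]
grip_width: 0.0853
grasp_force: 0.0
```

>>> send_rows([
  [-0.15,0,-0.1,0],
  [-0.2,0,-0.1,0],
  [-0.2,0,-0.1,0],
  [-0.2,0,-0.1,0],
])

```text
t: 7.3
eef_pos: [0.4827, -0.0231, 0.2447]
ee_rot: [-0.001, 0.618, 0.786, -0.001]
contact_force: [0.2, -0.5, -0.2]
grip_width: 0.0853
grasp_force: 0.0
```

```bash
python3 - <<'E'
from geo import *
from fit import fit
s=r.read_state(); print(s["t"],s["eef_pos"],s["contact_force"],s["grip_width"])
p,c2,n2,_=fit(["side","scene"])
th=np.arcsin(n2@X); print("th",th)
# top plane height at knob
k=hp(th,-.16,0,.006); print("k pred",k,"plane z there",c2[2]-((k-c2)[:2]@n2[:2])/n2[2])
im,d,P=snap("wrist"); cv2.imwrite("pics/d.png",im); np.savez("/tmp/w2.npz",im=im,P=P)
hsv=cv2.cvtColor(im,cv2.COLOR_BGR2HSV)
q=P-k; nrm=hp(th,0,0,1)-H; hgt=q@nrm; rad=np.linalg.norm(q-hgt[...,None]*nrm,axis=-1)
for lo,hi in [(.003,.012),(.03,.045)]:
    m=(hgt>lo)&(hgt<hi)&(rad<.05); w=P[m]; a=np.stack([(w-k)@X,(w-k)@Y],1).astype(np.float32)
    print(lo,m.sum(),a.mean(0),np.median(hgt[m]),cv2.minAreaRect(a))
m=(hsv[...,0]>20)&(hsv[...,0]<35)&(hsv[...,1]>150)&(rad<.05); w=P[m].mean(0)-k; print("yellow",m.sum(),w@X,w@Y)
for hh in [0.05,0.019]: print("delta tip h",hh,delta(hp(th,-.16,0,.006+hh)+[0,0,.014]))
E
```

```text
7.3 [ 0.4827 -0.0231  0.2447] [ 0.1831 -0.5073 -0.1894] 0.08530208620457355
side 7640 c [ 0.5689 -0.0174  0.1148] n [0.0362 0.0074 0.9993] res 0.0016142825884010938 tilt 0.03698379821096459
scene 6732 c [0.575  0.0055 0.115 ] n [0.0365 0.0097 0.9993] res 0.0019866055024212884 tilt 0.037768090603260265
th 0.036879652052019186
k pred [ 0.5152 -0.0162  0.1175] plane z there 0.11701270379419434
0.003 5265 [-0.0027  0.0042] 0.004187924027365893 ((-0.00048292800784111023, 0.0015404652804136276), (0.06294233351945877, 0.06187959387898445), 3.242985725402832)
0.03 1821 [0.0003 0.0026] 0.03637108619354746 ((0.0007702757138758898, 0.0009787902235984802), (0.04621538147330284, 0.012582585215568542), 83.99518585205078)
yellow 276 -0.001156786297780741 -0.01518614297744701
delta tip h 0.05 [-0.0049  0.1734  0.3182]
delta tip h 0.019 [-0.005   0.168   0.4731]
```

View pics/d.png

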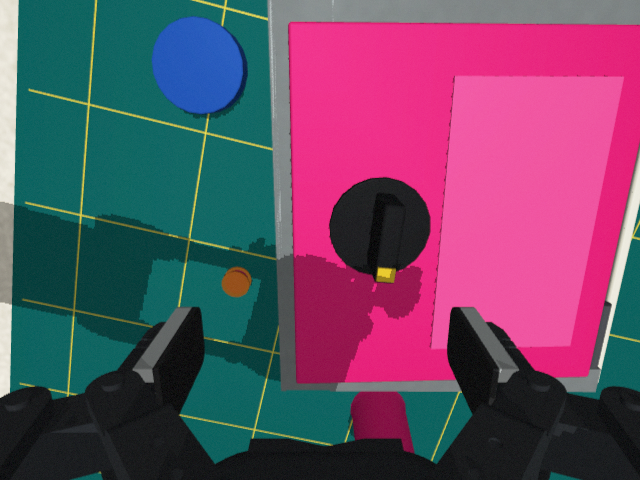

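The wrist view shows the knob at (380,225) with its yellow mark at (386,272). The knob angle is about 0.11 rad, and the hatch rests on its gasket at about 0.037 rad. Next I move over the knob and straddle the wing.

>>> send_rows([
  [0,0.1,0,0.21],
  [0,0.173,0.1,0.21],
  [0,0.173,0.25,0.21],
  [0,0.173,0.4,0.21],
  [0,0.173,0.47,0.21],
], hand=0)

```text
t: 8.07
eef_pos: [0.5159, -0.015, 0.1498]
ee_rot: [-0.002, 0.66, 0.751, -0.001]
contact_force: [-0.3, -0.6, 0.2]
grip_width: 0.0853
grasp_force: 0.0
```

>>> send_rows([
  [0,0,0.025,0],
  [0,0,0.048,0],
  [0,0,0.048,0],
], hand=0.5)

```text
t: 8.45
eef_pos: [0.5179, -0.0157, 0.1432]
ee_rot: [0.0, 0.661, 0.751, 0.0]
contact_force: [-0.5, 0.3, 0.1]
grip_width: 0.0426
grasp_force: 0.0
```

```bash
python3 - <<'E'
from geo import *
s=r.read_state(); print(s["t"],s["eef_pos"],s["contact_force"],s["grip_width"])
k=hp(.037,-.16,0,.006)+.0007*X+.001*Y
print("want",k, "diff tool units",delta(k+[0,0,.024]))
im,d,P=snap("wrist"); cv2.imwrite("pics/e.png",im)
E
```

```text
8.45 [ 0.5179 -0.0157  0.1432] [-0.5262  0.2669  0.1192] 0.04256645806698707
want [ 0.5156 -0.0151  0.1176] diff tool units [ 0.0045 -0.0111  0.0081]
```

View pics/e.png

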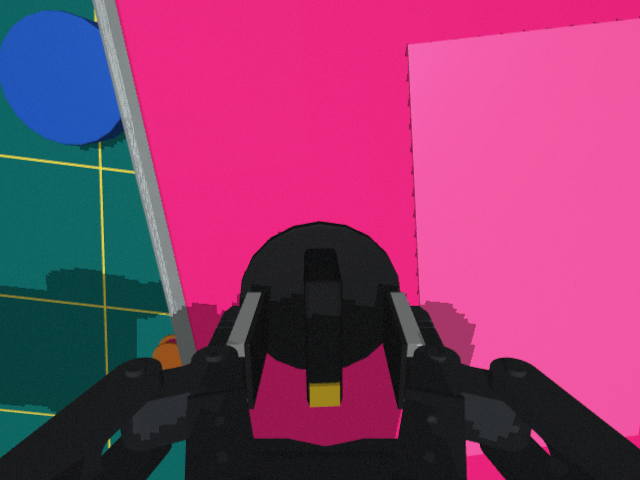

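The pads at columns 250 and 405 straddle the wing at column 323 nearly centred. I'll close lightly.

>>> send_rows([
  [0.004,-0.006,0,0],
  [0.004,-0.006,0,0],
  [0.004,-0.006,0,0],
  [0.004,-0.006,0,0],
  [0.004,-0.006,0,0],
], hand=1, force=25)

```text
t: 9.12
eef_pos: [0.5165, -0.015, 0.1429]
ee_rot: [0.0, 0.661, 0.751, 0.0]
contact_force: [0.6, 1.3, 4.1]
grip_width: 0.012
grasp_force: 27.2
```

>>> send_rows([
  [0,0,0.01,0],
  [0,0,0.01,0],
])

```text
t: 9.38
eef_pos: [0.5163, -0.0151, 0.1412]
ee_rot: [0.0, 0.661, 0.751, 0.0]
contact_force: [-1.4, 0.7, 7.3]
grip_width: 0.0121
grasp_force: 24.3
```

>>> send_rows([
  [0,0,0.005,0],
  [0,0,0.005,0],
])

```text
t: 9.62
eef_pos: [0.5163, -0.015, 0.1407]
ee_rot: [0.0, 0.661, 0.751, 0.0]
contact_force: [-3.0, 0.7, 10.4]
grip_width: 0.0115
grasp_force: 24.2
```

>>> send_rows([
  [0,0,0.005,0],
  [0,0,0.005,0],
  [0,0,0.005,0],
])

```text
t: 10.0
eef_pos: [0.5162, -0.015, 0.1402]
ee_rot: [0.0, 0.66, 0.751, -0.0]
contact_force: [-4.9, 0.6, 13.4]
grip_width: 0.0118
grasp_force: 24.4
```

>>> send_rows([
  [0,-0.004,0.001,0.12],
  [0,-0.004,0.001,0.24],
  [0,-0.004,0.001,0.36],
  [0,-0.004,0.001,0.48],
  [0,-0.004,0.001,0.6],
])

```text
t: 10.62
eef_pos: [0.5162, -0.0151, 0.1403]
ee_rot: [0.001, 0.77, 0.637, 0.001]
contact_force: [-2.7, 2.1, 11.3]
grip_width: 0.0117
grasp_force: 24.3
```

```bash
python3 -c "
from h import *
s=r.read_state();print(s['eef_pos'],s['contact_force'],s['moment'],s['qpos'][5])"
```

```text
[ 0.5162 -0.0151  0.1403] [-2.6702  2.1005 11.3102] [0.1065 0.6678 0.0667] 0.11083902207952953
```

>>> send_rows([
  [0,0,0.005,0.05],
  [0,0,0.005,0.1],
  [0,0,0.005,0.15],
])

```text
t: 11.0
eef_pos: [0.5162, -0.0151, 0.1401]
ee_rot: [0.001, 0.795, 0.607, 0.001]
contact_force: [-4.0, 1.8, 16.9]
grip_width: 0.0117
grasp_force: 24.5
```

>>> send_rows([
  [0,0,-0.002,0.1],
  [0,0,-0.002,0.2],
  [0,0,-0.002,0.3],
  [0,0,-0.002,0.4],
])

```text
t: 11.5
eef_pos: [0.5163, -0.0152, 0.1402]
ee_rot: [0.001, 0.854, 0.52, 0.001]
contact_force: [-3.4, 1.0, 15.2]
grip_width: 0.0116
grasp_force: 24.3
```

```bash
python3 -c "
from h import *
s=r.read_state();print(s['eef_pos'],s['contact_force'],s['moment'],s['qpos'][5])"
```

```text
[ 0.5163 -0.0152  0.1402] [-3.3859  0.9981 15.2165] [0.0507 0.9912 0.1115] 0.39848054800753363
```

>>> send_rows([
  [0,0,0,0.15],
  [0,0,0,0.3],
  [0,0,0,0.45],
  [0,0,0,0.6],
  [0,0,0,0.75],
])

```text
t: 12.12
eef_pos: [0.5164, -0.0152, 0.14]
ee_rot: [0.0, 0.939, 0.343, 0.001]
contact_force: [-3.3, 0.4, 14.7]
grip_width: 0.0117
grasp_force: 24.4
```

>>> send_rows([
  [0,0,0,0.15],
  [0,0,0,0.3],
  [0,0,0,0.45],
  [0,0,0,0.6],
  [0,0,0,0.7],
])

```text
t: 12.75
eef_pos: [0.5165, -0.0152, 0.14]
ee_rot: [0.0, 0.986, 0.167, 0.001]
contact_force: [-2.2, 0.3, 12.9]
grip_width: 0.0117
grasp_force: 24.5
```

```bash
python3 - <<'E'
from geo import *
s=r.read_state();print(s['eef_pos'],s['contact_force'],s['moment'],s['qpos'])
M=rot(s['ee_rot']); print("wing (tool x) angle in box", np.arctan2(-(-M[:,0])@X*1, -(-M[:,0])@Y))
E
```

```text
[ 0.5165 -0.0152  0.14  ] [-2.1747  0.3021 12.9149] [0.0763 0.7244 0.0858] [-0.0776  0.0558  2.0489 -0.0002  1.0344  1.1579]
wing (tool x) angle in box 1.4730640779013757
```

>>> send_rows([
  [0,0,0,0.1],
  [0,0,0,0.2],
  [0,0,0,0.2],
  [0,0,0,0.2],
])

```text
t: 13.25
eef_pos: [0.5165, -0.0153, 0.1399]
ee_rot: [0.0, 0.993, 0.116, 0.001]
contact_force: [-3.5, 0.1, 13.4]
grip_width: 0.0116
grasp_force: 24.5
```

```bash
python3 - <<'E'
from geo import *
s=r.read_state();print(s['eef_pos'],s['contact_force'],s['moment'])
M=rot(s['ee_rot']); print("knob", np.arctan2(M[:,0]@X, M[:,0]@Y))
E
```

```text
[ 0.5165 -0.0153  0.1399] [-3.5265  0.081  13.4471] [ 0.0594  0.5625 -0.0702]
knob 1.5763083057134648
```

>>> send_rows([
  [0,0,-0.005,0],
  [0,0,-0.012,0],
  [0,0,-0.012,0],
])

```text
t: 13.62
eef_pos: [0.5166, -0.0152, 0.1411]
ee_rot: [0.0, 0.993, 0.116, 0.001]
contact_force: [2.3, 0.9, 6.1]
grip_width: 0.0117
grasp_force: 24.8
```

>>> send_rows([
  [0,0,0,0],
  [0,0,0,0],
  [0,0,0,0],
  [0,0,0,0],
], hand=0.4)

```text
t: 14.12
eef_pos: [0.5149, -0.0151, 0.1396]
ee_rot: [-0.0, 0.993, 0.116, -0.0]
contact_force: [0.0, 0.3, -0.1]
grip_width: 0.0513
grasp_force: 0.0
```

>>> send_rows([
  [0,0,-0.05,0],
  [0,0,-0.15,0],
  [0,0,-0.3,0],
  [0,0,-0.5,0],
  [0,0,-0.5,0],
])

```text
t: 14.75
eef_pos: [0.5182, -0.0153, 0.2452]
ee_rot: [0.001, 0.993, 0.116, 0.004]
contact_force: [-0.1, 0.2, -0.1]
grip_width: 0.0514
grasp_force: 0.0
```

```bash
python3 - <<'E'
from geo import *
from fit import fit
s=r.read_state(); print(s["t"],s["eef_pos"],s["contact_force"],s["grip_width"])
p,c2,n2,_=fit(["side","scene"])
th=np.arcsin(n2@X); print("th",th)
im,d,P=snap("wrist"); cv2.imwrite("pics/f.png",im)
k=hp(th,-.16,0,.006); q=P-k; hgt=q[...,2]; rad=np.hypot(q[...,0],q[...,1])
m=(hgt>.03)&(hgt<.045)&(rad<.04); a=np.stack([q[m]@X,q[m]@Y],1).astype(np.float32); print(cv2.minAreaRect(a))
hsv=cv2.cvtColor(im,cv2.COLOR_BGR2HSV);m=(hsv[...,0]>20)&(hsv[...,0]<35)&(hsv[...,1]>150)&(rad<.05); w=q[m].mean(0); print("yellow",m.sum(),w@X,w@Y)
E
```

```text
14.75 [ 0.5182 -0.0153  0.2452] [-0.1301  0.2205 -0.1445] 0.05135787377455131
side 7370 c [ 0.5642 -0.0226  0.114 ] n [0.0281 0.006  0.9996] res 0.0016401070367447143 tilt 0.028725026025836008
scene 6653 c [0.5756 0.0051 0.1141] n [0.0282 0.0083 0.9996] res 0.001971515183454397 tilt 0.029407894508113677
th 0.028384447003591218
((0.0009355749934911728, 0.0009591025300323963), (0.011979220435023308, 0.04520842432975769), 89.43212890625)
yellow 290 -0.015778620788808404 0.0011323407448668803
```

View pics/f.png

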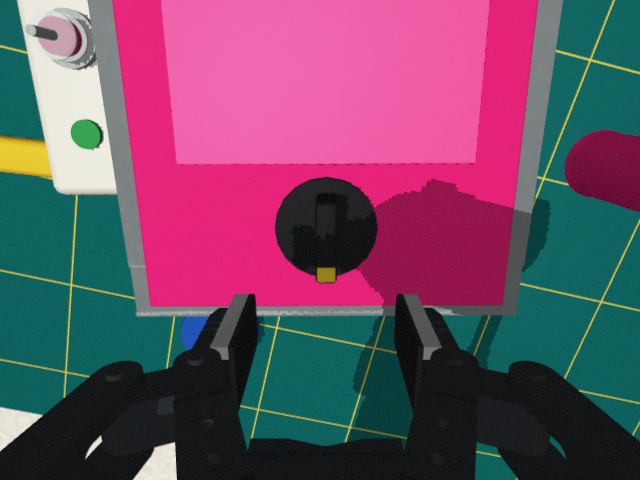

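The hatch is held down at 0.028 rad, against 0.037 before latching. The wing's yellow mark at (326,275) points to the front edge, with the knob at about 1.57 rad, and the gripper is clear.

```bash
python3 -c "
from station import r
print(r.hand_in())"
```

```text
the job is handed in; nothing more can be done
None
```

The job is handed in at about 15 s of the 61 s limit: the hatch is shut on its gasket, the knob is turned to about 1.57 rad so the tongue holds it, and the gripper is open and clear; pressing peaked at about 20 N when I first closed the hatch, and briefly about 17 N on the knob against the 16 N hard stop.

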